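# Press the paddle to let two rollers out of the blue dispenser

## Robot

A 7-joint arm with a two-finger parallel gripper is mounted at the origin on the work surface. World frame = base frame: x ahead of the robot, y to its left, z up, the work surface at z = 0. Lengths are in m, angles in rad, forces in N, time in s.
With the tool pointing down it reaches from about 0.35 to 0.9 m from the base axis. Payload 8.1 kg.
Tool frame: the origin (TCP) lies at the very end of the fingers, on their centre line; the grasp point (between the pads) lies r.hold_point_z behind it (r.hold_point_z is the distance from the TCP to the grasp point, in m); z points along the fingers, y is the line along which they close (so a half turn about z gives the same grasp; the last joint's range is limited). The gripper opens to 85 mm and grips with 20 to 120 N. Pads are 22 mm wide; open, the fingers measure 114 mm over their backs; the gripper's body (76 mm by 85 mm) begins 54 mm behind the grasp point. The pads swing forward as they close: fully open they stand 13 mm farther back than shut.
Start: joints at [-1.347, 0.434, 0.025, 1.573, -0.012, 1.134, -0.075], TCP at [0.201, 0.592, 0.192] pointing down, gripper open.
Joint ranges: [-2.62, 2.62], [-0.44, 2.09], [-1.27, 1.32], [0.08, 2.57], [-1.32, 4.46], [0.12, 2], [-2.74, 2.74]. Speed limits (rad/s): [2.22, 2.22, 3.01, 3.01, 3.14, 3.14, 3.14].

## Interface

Orientations are given as a unit quaternion [x, y, z, w].
In Python, from cell import r gives the robot as it stands.
- The arm moves only by the tool apply_moves, never from a script. Its argument "deltas" is a list of rows, each a list of 3 entries, a list of its own where there are three numbers: the shift along the world's x, y, z in mm, then the turn about the world's z in degrees, then the gripper's target within -1 to 1 (shut at 1, half-way at 0, fully open at -1). A call has 1 to 8 rows; each row shifts and turns the commanded pose from where the row before left it; what a row does not reach is not made up. A row lasts 1/8 s, in which the tool goes at most 62.5 mm and 10.7 degrees, less where a joint would pass 70% of its speed; a pose out of reach is approached as far as the arm can. A call is refused whole if a number of a shift passes 62.5 or a number of a turn 10.7, either way. A call with a gripper value outside its range is refused whole. The fingers move at their own pace and stop on an object; the grip force is fixed at half the most. Time passes only in rows, so rows that do not move let the fingers close. It gives the time, the measured TCP pose, the force, the opening and the grip force at its end, in the units of the state.
- r.state(): the state, without advancing time (a new reading comes with each control period).
- r.camera(name): name is "scene" or "side" or "wrist"; returns a dict with "pixels" (480x640x3 uint8, blue, green, red), "depth" (480x640 float32, m along the optical axis (not along the pixel's ray), 0 where there is no reading), "camera_matrix" (3x3 intrinsics, pixels), "camera_from_world" (4x4, takes a point from world to camera coordinates); the wrist camera has in their place "T_tool_cam" (4x4, takes a point from camera to tool coordinates, whose origin is the TCP and whose axes are the flange's). Camera axes: x right, y up, looking along -z (the intrinsics and any distortion apply to the point x, -y, -z); pixel columns grow to the right and rows downward; lengths in m; the calibration is good to about 2 mm. The wrist camera is an equidistant fisheye: a pixel r from the principal point sees the ray r / f radians off the axis. A picture is of the moment at which its call begins: read the wrist's pose just before it.
- r.job_done(): hands the job in; it is judged then, once.
The state is a dict: "time": time; "joints": joint angles; "joint_vel": joint speeds; "effort": joint torques, N m; "position": TCP position; "ee_rot": TCP orientation; "force": force on the tool from outside, world axes, zero at the start; "torque": the same for the moment, N m; "finger_gap": opening from 0.0 (shut) to 1.0 (fully open); "gripper_force": force on a finger pad.
Only numpy, scipy, OpenCV 4.12 (cv2) and the standard library are available. Lean on these libraries where they do the work, as an engineer would, in place of code of your own. Each camera call takes 0.05 s, during which the arm holds its last target. There are 200 camera calls.

## Task

Press down the blue paddle of the dispenser so that its gate lifts and both orange rollers roll out into the yellow tray at the chute's mouth; keep it pressed until both lie in the tray, then let it come up so that the gate shuts, and draw back. Only press the paddle: do not touch the rollers or the gates, and do not pick anything up. Leave the red dispenser shut with its rollers in it, and do not shift the trays or the other things on the bench.

Things in the scene. Friction and masses are not known exactly. Their poses are not given: they have to be found in the camera images.
- blue_dispenser: dispenser with blue paddle and gate, fixed. Base plate 250 x 100 x 8 mm; origin on the table under the lever's pivot; x runs level from pivot to gate and tray (paddle on the -x side), z up. Pivot posts 126 mm high at y = +-32 mm. Under the lever a chute, 44 mm wide inside, slopes down 0.25 rad from x = -25 mm to its mouth at x = 120 mm, 36 mm above the table
- blue_paddle (a point): top centre of the blue press paddle, 36 mm (along the lever) x 40 x 6 mm; moves with the lever. At rest level, 125 mm above the table, 122 mm from the pivot axis on the side away from the tray; fully pressed it is about 42 mm lower and slopes 0.35 rad. Nothing above it; below it a stop post 69 mm high
- blue_lever (a joint): rocking lever of the blue dispenser, rad: 0 at rest (gate shut), grows as the paddle is pressed, 0.35 at its firm stop (gate fully up). A roller passes from about 0.2 on. A spring returns it to 0 when let go; pressing takes about 1.5 N at first, 3 N at the stop
- blue_gate (a point): middle of the lower edge of the blue gate plate, 4 x 40 x 66 mm, which hangs from the far end of the lever into the chute, 85 mm from the pivot axis; 48 mm above the table when shut, about 30 mm higher with the lever fully pressed
- blue_roller1: orange roller, 22 mm in diameter, 36 mm long, 25 g, origin at its centre, y its own axis; it lies across the chute of the blue dispenser, against the gate. With the gate up it rolls by itself into the tray within about a second
- blue_roller2: orange roller, 22 mm in diameter, 36 mm long, 25 g, origin at its centre, y its own axis; it lies across the chute of the blue dispenser, behind the first one. With the gate up it rolls by itself into the tray within about a second
- blue_tray: loose yellow open tray under the mouth of the blue dispenser's chute, 112 x 88 x 29 mm outside, 3 mm walls and floor, origin at the centre of its underside
- red_dispenser: the other one, not to be worked: dispenser with red paddle and gate, fixed. Base plate 250 x 100 x 8 mm; origin on the table under the lever's pivot; x runs level from pivot to gate and tray (paddle on the -x side), z up. Pivot posts 126 mm high at y = +-32 mm. Under the lever a chute, 44 mm wide inside, slopes down 0.25 rad from x = -25 mm to its mouth at x = 120 mm, 36 mm above the table
- red_paddle (a point): top centre of the red press paddle, 36 mm (along the lever) x 40 x 6 mm; moves with the lever. At rest level, 125 mm above the table, 122 mm from the pivot axis on the side away from the tray; fully pressed it is about 42 mm lower and slopes 0.35 rad. Nothing above it; below it a stop post 69 mm high
- red_lever (a joint): rocking lever of the red dispenser, rad: 0 at rest (gate shut), grows as the paddle is pressed, 0.35 at its firm stop (gate fully up). A roller passes from about 0.2 on. A spring returns it to 0 when let go; pressing takes about 1.5 N at first, 3 N at the stop
- red_gate (a point): middle of the lower edge of the red gate plate, 4 x 40 x 66 mm, which hangs from the far end of the lever into the chute, 85 mm from the pivot axis; 48 mm above the table when shut, about 30 mm higher with the lever fully pressed
- red_roller1: orange roller, 22 mm in diameter, 36 mm long, 25 g, origin at its centre, y its own axis; it lies across the chute of the red dispenser, against the gate. With the gate up it rolls by itself into the tray within about a second
- red_roller2: orange roller, 22 mm in diameter, 36 mm long, 25 g, origin at its centre, y its own axis; it lies across the chute of the red dispenser, behind the first one. With the gate up it rolls by itself into the tray within about a second
- red_tray: loose yellow open tray under the mouth of the red dispenser's chute, 112 x 88 x 29 mm outside, 3 mm walls and floor, origin at the centre of its underside
- screwdriver: screwdriver, 170 mm, lying on the table between the dispensers; origin under its middle; leave alone
- yellow_box: small open yellow box, 75 x 55 x 28 mm, to the right; origin at the centre of its underside; leave alone
- blue_shell: open blue housing half, 128 x 93 x 32 mm, to the left; origin at the centre of its underside; leave alone
- oil_bottle: white oil bottle with a red cap, 44 mm in diameter, 110 mm high, to the right; origin at the centre of its foot; leave alone
- tablet: tablet computer on its stand, about 170 x 240 x 165 mm high, to the right; origin at the centre of its underside; leave alone
- screw_tray: clear tray of screws, 100 x 100 x 25 mm, fixed to the table at the left; origin at the centre of its underside
Things that resemble listed ones, but are neither listed nor needed, are in the scene too. Leave any black look-alike of the blue_tray alone.

How it is judged:
On the way, in this order (a step that is already met when the one before it is completed fails the run):
1. the blue paddle is pressed and its gate begins to lift (value of joint blue_lever above 0.08 rad), for 0.02 s.
2. both rollers of the blue dispenser lie in its tray while the paddle is still held down (value of joint blue_lever above 0.12 rad and z of blue_roller1 in the frame of blue_tray between 0 and 0.026 m and x of blue_roller1 in the frame of blue_tray between -0.053 and 0.053 m and y of blue_roller1 in the frame of blue_tray between -0.041 and 0.041 m and z of blue_roller2 in the frame of blue_tray between 0 and 0.026 m and x of blue_roller2 in the frame of blue_tray between -0.053 and 0.053 m and y of blue_roller2 in the frame of blue_tray between -0.041 and 0.041 m), for 0.1 s.
At the end, for the whole second after the job is handed in: Both rollers of the blue dispenser lie at rest on the floor of its tray, inside its walls; both levers are back up with their gates shut (within 0.04 rad); the red dispenser's rollers are within 10 mm of where they were, and trays, screwdriver, boxes, bottle and tablet within 25 mm (value of joint each of blue_lever, red_lever below 0.04 rad and z of blue_roller1 in the frame of blue_tray between 0 and 0.026 m and x of blue_roller1 in the frame of blue_tray between -0.053 and 0.053 m and y of blue_roller1 in the frame of blue_tray between -0.041 and 0.041 m and z of blue_roller2 in the frame of blue_tray between 0 and 0.026 m and x of blue_roller2 in the frame of blue_tray between -0.053 and 0.053 m and y of blue_roller2 in the frame of blue_tray between -0.041 and 0.041 m and linear speed of each of blue_roller1, blue_roller2 below 0.05 m/s and distance of each of red_roller1, red_roller2 from where it was at the start of the episode below 0.01 m and distance of each of blue_tray, red_tray, screwdriver, yellow_box, blue_shell, oil_bottle, tablet from where it was at the start of the episode below 0.025 m); the robot touches nothing.
It fails at once if the red lever is pressed (value of joint red_lever above 0.08 rad).
It fails at once if the robot touches a roller (contact force between any of the fingers, the arm and blue_roller1 above 0.5 N or contact force between any of the fingers, the arm and blue_roller2 above 0.5 N or contact force between any of the fingers, the arm and red_roller1 above 0.5 N or contact force between any of the fingers, the arm and red_roller2 above 0.5 N).
It fails at once if the robot touches a gate instead of pressing the paddle (contact force between any of the fingers, the arm and blue_lever_c3 above 1 N or contact force between any of the fingers, the arm and red_lever_c3 above 1 N).
It fails at once if a roller is lifted (height (world z) of any of blue_roller1, blue_roller2, red_roller1, red_roller2 above 0.11 m).
It fails at once if a tray or a bystander is shifted, tipped, lifted or carried (angle between oil_bottle's own z axis and vertical above 0.5 rad or distance of any of blue_tray, red_tray, screwdriver, yellow_box, blue_shell, oil_bottle, tablet from where it was at the start of the episode above 0.03 m).
It also fails if it takes over 32 s, if anything falls off the work surface, if the arm or the gripper's body presses on something with over 40 N, if the wrist force passes 120 N, or if a joint passes its speed limit or range.

## Working session

There is one attempt and no reset: what is moved stays moved. The work goes in short steps, Python scripts to look and compute and a tool call to move; the robot and the scene stay as the last step left them, time stands still between calls to the robot, and variables do not carry over. Pictures are saved under pics/ and viewed, at most 10 in all, crops included, and the job is handed in when it is done.

Besides the shell and the picture viewer there is one more tool, called after "Request:" as name(argument=value, ...) on one line, values as JSON. apply_moves: Moves the arm, as the interface text tells. Its arguments: {"type":"object","properties":{"deltas":{"type":"array"}},"required":["deltas"]}

```bash
mkdir -p pics
cat > h.py <<'E'
import numpy as np, cv2
from cell import r
def world(c,mask):
    d=c["depth"]; v,u=np.nonzero(mask&(d>0)); z=d[v,u]; K=c["camera_matrix"]
    p=np.stack([(u-K[0,2])/K[0,0]*z,-(v-K[1,2])/K[1,1]*z,-z,np.ones_like(z)])
    return (np.linalg.inv(c["camera_from_world"])@p)[:3].T,u,v
E
python3 - <<'E'
from h import *
cs=[]
for n in("scene","side"):
    c=r.camera(n); cv2.imwrite(f"pics/{n}1.png",c["pixels"])
    hsv=cv2.cvtColor(c["pixels"],cv2.COLOR_BGR2HSV)
    for nm,lo,hi in(("blue",(100,120,50),(130,255,255)),("red",(0,150,60),(6,255,255)),("orange",(7,150,80),(18,255,255)),("yellow",(20,120,80),(35,255,255))):
        m=cv2.inRange(hsv,lo,hi)
        k,l,s,ce=cv2.connectedComponentsWithStats(m)
        for i in range(1,k):
            if s[i,4]<60: continue
            P,u,v=world(c,l==i)
            if len(P): print(n,nm,s[i],np.round(np.median(P,0),3),np.round(P.min(0),3),np.round(P.max(0),3))
s=r.state(); print(s["time"],s["position"],s["ee_rot"],s["force"])
E
```

```text
scene blue [312   0  44  25 577] [-1.121 -1.526 -0.389] [-1.168 -1.719 -0.445] [-1.094 -1.346 -0.312]
scene blue [ 370    0   85   54 2546] [-1.131 -1.035 -0.281] [-1.417 -1.245 -0.447] [-1.094 -0.887 -0.208]
scene blue [ 594    0   46   50 1384] [-1.119 -0.01   0.024] [-1.141 -0.087 -0.038] [-1.097  0.093  0.144]
scene blue [ 511   39   86   75 3410] [-1.132 -0.199 -0.265] [-1.467 -0.368 -0.442] [0.035 0.135 0.425]
scene blue [112 112  53  34 975] [ 0.568 -0.741  0.08 ] [ 0.504 -0.818  0.062] [ 0.621 -0.628  0.115]
scene blue [425 274  22  18 219] [0.451 0.25  0.125] [0.429 0.228 0.121] [0.471 0.271 0.129]
scene blue [ 468  321   66   67 2407] [0.423 0.429 0.005] [ 0.357  0.385 -0.003] [0.491 0.476 0.037]
scene blue [  112   362   182   118 11617] [1.    0.09  0.036] [ 0.936 -0.041 -0.004] [1.102 0.314 0.125]
scene blue [ 515  366  125  114 1931] [0.594 0.587 0.259] [0.501 0.585 0.028] [0.742 0.65  0.278]
scene red [425   7  32  59 553] [-1.122 -0.796 -0.308] [-1.334 -0.862 -0.441] [-1.1   -0.718 -0.223]
scene red [ 560   61   80   92 2833] [-1.125  0.073 -0.299] [-1.468 -0.084 -0.4
[... 2209 characters left out ...]
641 -0.14   0.062] [ 0.682 -0.099  0.076]
side orange [540 471  18   9  90] [ 0.459 -0.656  0.078] [ 0.446 -0.667  0.029] [ 0.476 -0.647  0.081]
side yellow [ 441  163   92   74 3694] [ 1.    -0.094  0.063] [ 0.93  -0.194 -0.411] [1.846 0.498 0.102]
side yellow [326 191  43  31 909] [0.728 0.15  0.008] [ 0.651  0.086 -0.004] [0.811 0.238 0.048]
side yellow [404 222  34  41 784] [ 0.784 -0.097  0.006] [ 0.681 -0.15  -0.004] [ 0.819 -0.033  0.113]
side yellow [ 370  373   47   51 1398] [ 0.4   -0.393  0.005] [ 0.354 -0.43  -0.003] [ 0.439 -0.349  0.03 ]
0.1 [0.20053867 0.59143077 0.19140312] [ 1.62700318e-01  9.86675281e-01 -7.03746829e-04 -4.10389126e-05] [-0.57785643  0.31386916  0.0189323 ]
```

View pics/scene1.png

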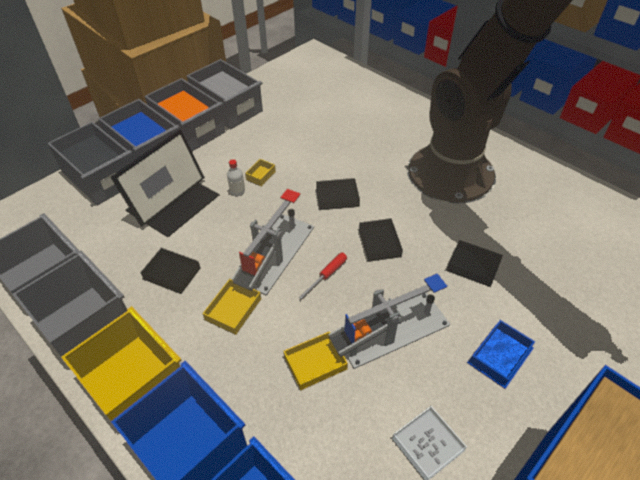

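View pics/side1.png

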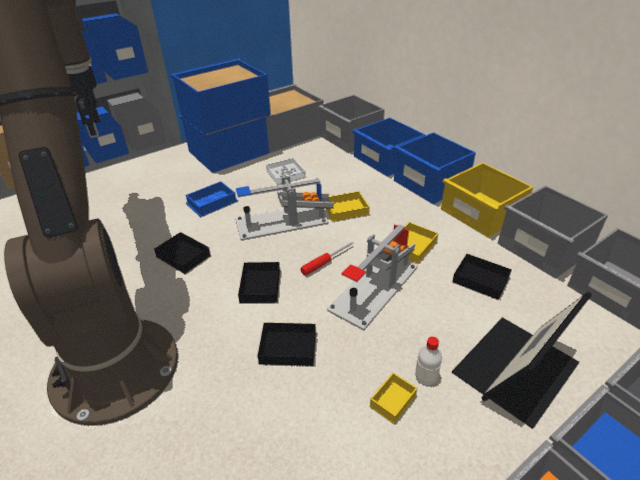

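Candidates in the scene view:
- Blue paddle: (435,283), at the end of the lever away from the yellow tray, z = 0.125.
- Blue gate: (350,327).
- Blue shell: (500,353).
- Red paddle: (290,196).

I choose the one at (435,283). It lies at about (0.449, 0.247, 0.125). I'll check it in one close crop while setting out.

Run:
```python
import cv2
a=cv2.imread("pics/scene1.png")[255:395,275:475]
cv2.imwrite("pics/crop1.png",cv2.resize(a,None,fx=4,fy=4,interpolation=cv2.INTER_CUBIC))
```

```text
(no output)
```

View pics/crop1.png

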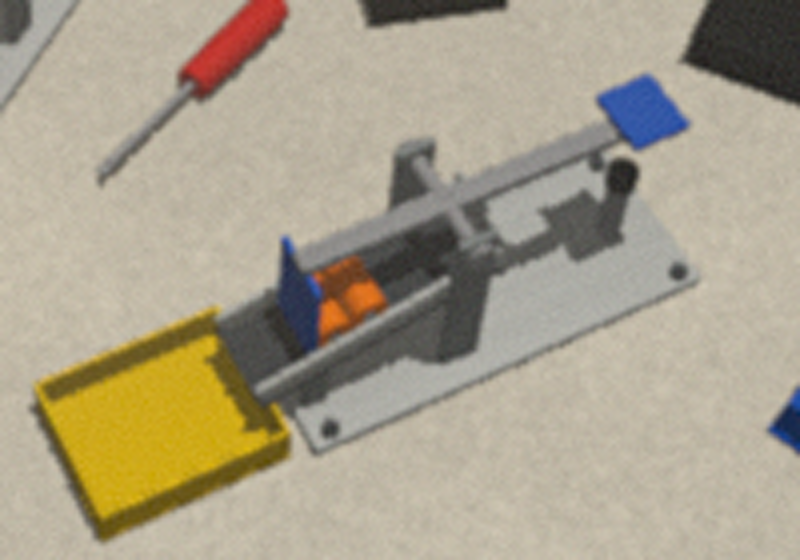

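Request:
apply_moves(deltas=[[[30, -40, 0], 0, 1], [[40, -55, 0], 0, 1], [[40, -55, 0], 0, 1], [[40, -55, 0], 0, 1], [[40, -55, 0], 0, 1], [[30, -45, 0], 0, 1], [[20, -35, 0], 0, 1], [[0, 0, 0], 0, 1]])

```text
time: 1.1
position: [0.4294, 0.2661, 0.192]
ee_rot: [0.166, 0.986, -0.001, 0.0]
force: [-0.1, 0.8, -0.1]
finger_gap: 0.004
gripper_force: 0.0
```

The crop confirms the choice: blue paddle at crop (645,112), joined by the lever to the posts, with the blue gate at (300,295), rollers behind it at (350,295) and the yellow tray at (165,425). I'll centre over it and take a close look.

Request:
apply_moves(deltas=[[[20, -19, -20], 0, 1], [[0, 0, -20], 0, 1], [[0, 0, 0], 0, 1]])

```text
time: 1.48
position: [0.4461, 0.251, 0.1508]
ee_rot: [0.162, 0.987, -0.001, -0.001]
force: [0.6, 0.7, 1.1]
finger_gap: 0.004
gripper_force: 0.0
```

Run:
```python
from h import *
s=r.state(); print(s["position"],s["force"])
a=[]
for n in("scene","side"):
    c=r.camera(n); a.append(c["pixels"])
    K=c["camera_matrix"]
    for nm,X in(("tcp",s["position"]),("paddle",[.449,.247,.125])):
        p=c["camera_from_world"]@np.r_[X,1]; print(n,nm,K[0,0]*p[0]/-p[2]+K[0,2],-K[1,1]*p[1]/-p[2]+K[1,2])
A=cv2.resize(a[0][230:330,375:475],(400,400),interpolation=2);B=cv2.resize(a[1][140:240,190:290],(400,400),interpolation=2)
cv2.imwrite("pics/c2.png",np.hstack([A,B]))
```

```text
[0.44614097 0.25096408 0.15076116] [0.59836082 0.65732943 1.11227001]
scene tcp 439.10262210985724 274.31521083459364
scene paddle 434.78718753964506 281.34334966577563
side tcp 239.95530535629536 180.6205385240673
side paddle 242.85541986029799 189.26613325057508
```

View pics/c2.png

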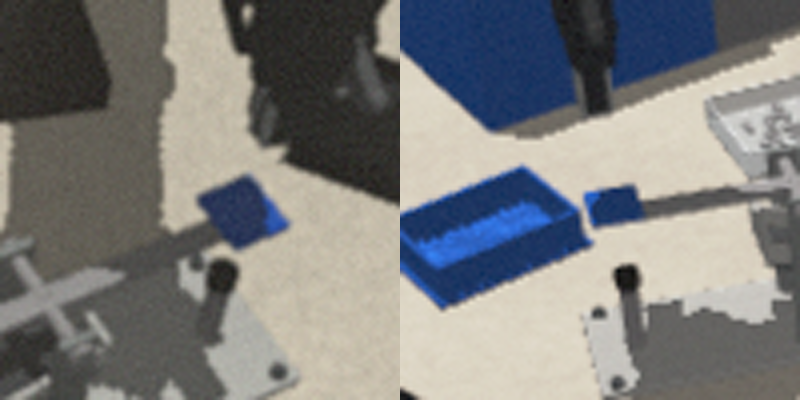

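The crops show the paddle at left crop (243,212) and the fingertip at about (265,135), roughly 10 px above where the TCP should project. I'll check the tip with depth.

Run:
```python
from h import *
s=r.state(); print(s["position"])
for n in("scene","side"):
    c=r.camera(n); P,u,v=world(c,np.ones((480,640),bool))
    m=(np.hypot(P[:,0]-.446,P[:,1]-.25)<.06)&(P[:,2]>.135)&(P[:,2]<.25)
    Q=P[m]; print(n,len(Q),np.sort(Q[:,2])[:8].round(3))
    for z in(.16,.17,.18,.19,.2):
        q=Q[abs(Q[:,2]-z)<.006]
        if len(q):print(z,len(q),q.mean(0).round(3),q.min(0).round(3),q.max(0).round(3))
```

```text
[0.4471999  0.25174393 0.15242381]
scene 312 [0.192 0.194 0.195 0.195 0.196 0.196 0.197 0.197]
0.19 5 [0.458 0.255 0.195] [0.455 0.252 0.192] [0.46  0.256 0.196]
0.2 44 [0.457 0.254 0.201] [0.444 0.238 0.194] [0.461 0.266 0.206]
side 151 [0.189 0.189 0.19  0.191 0.192 0.192 0.192 0.193]
0.19 11 [0.445 0.244 0.192] [0.438 0.239 0.189] [0.456 0.249 0.194]
0.2 34 [0.445 0.241 0.201] [0.436 0.233 0.196] [0.458 0.258 0.206]
```

Request:
apply_moves(deltas=[[[2, -4, -10], 0, 1], [[0, 0, -8], 0, 1], [[0, 0, 0], 0, 1]])

```text
time: 2.05
position: [0.4491, 0.2463, 0.1333]
ee_rot: [0.163, 0.987, -0.001, -0.001]
force: [-0.9, -0.1, 0.5]
finger_gap: -0.002
gripper_force: 0.0
```

Run:
```python
from h import *
s=r.state(); print(r.hold_point_z,s["position"],s["force"],s["finger_gap"])
for n in("scene","side"):
    c=r.camera(n); P,u,v=world(c,np.ones((480,640),bool))
    m=(np.hypot(P[:,0]-.449,P[:,1]-.247)<.06)&(P[:,2]>.135)&(P[:,2]<.25)
    Q=P[m]; zs=np.sort(Q[:,2]);print(n,len(Q),zs[:8].round(3)); q=Q[Q[:,2]<zs[0]+.015]; print(q.min(0).round(3),q.max(0).round(3))
    m=(np.hypot(P[:,0]-.449,P[:,1]-.247)<.03)&(P[:,2]>.11)&(P[:,2]<.135)
    print(P[m].min(0).round(3),P[m].max(0).round(3),P[m].mean(0).round(3))
```

```text
0.0187 [0.44913228 0.24632308 0.13328638] [-0.85542795 -0.12752093  0.51204178] -0.0016837573867971413
scene 496 [0.176 0.176 0.177 0.177 0.177 0.178 0.178 0.178]
[0.448 0.232 0.176] [0.465 0.261 0.191]
[0.424 0.224 0.11 ] [0.478 0.272 0.129] [0.453 0.248 0.123]
side 219 [0.17  0.172 0.172 0.172 0.172 0.173 0.173 0.173]
[0.438 0.228 0.17 ] [0.459 0.252 0.184]
[0.427 0.22  0.111] [0.476 0.269 0.126] [0.449 0.241 0.121]
```

Request:
apply_moves(deltas=[[[0, 0, -8], 0, 1], [[0, 0, -8], 0, 1], [[0, 0, -8], 0, 1], [[0, 0, 0], 0, 1]])

```text
time: 2.65
position: [0.4492, 0.2464, 0.1093]
ee_rot: [0.163, 0.987, -0.001, -0.001]
force: [0.5, 0.1, -0.6]
finger_gap: -0.001
gripper_force: 0.0
```

```bash
cat > look.py <<'E'
from h import *
import sys
s=r.state(); print(s["time"],s["position"],s["force"])
a=[]
for n,(x,y) in(("scene",(275,245)),("side",(190,130))):
    c=r.camera(n); a.append(cv2.resize(c["pixels"][y:y+150,x:x+200],(400,300),interpolation=2))
    P,u,v=world(c,np.ones((480,640),bool)); m=cv2.inRange(cv2.cvtColor(c["pixels"],cv2.COLOR_BGR2HSV),(100,120,40),(130,255,255)).ravel()>0
    m=m.reshape(480,640)[v,u]&(np.hypot(P[:,0]-.449,P[:,1]-.247)<.035)&(P[:,2]>.05)
    if m.any(): print(n,"paddle",P[m].mean(0).round(3),P[m][:,2].min(),P[m][:,2].max())
cv2.imwrite(sys.argv[1],np.hstack(a))
E
python3 look.py pics/l1.png
```

```text
2.65 [0.44918534 0.24641991 0.10928032] [ 0.499144    0.0850732  -0.57025724]
scene paddle [0.452 0.251 0.124] 0.11993827576383154 0.13012109886132706
side paddle [0.448 0.242 0.136] 0.11808625338848666 0.2750666370232887
```

View pics/l1.png

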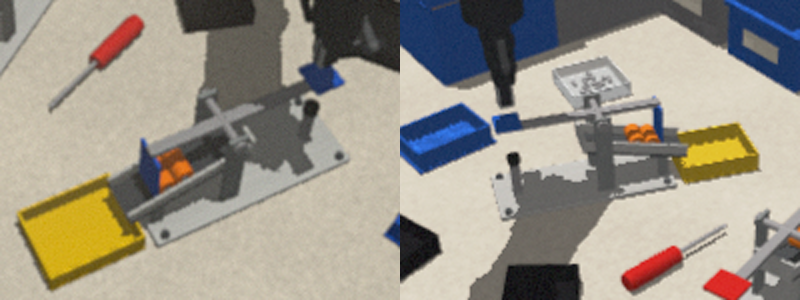

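The picture shows the fingertip (left (322,62), right (505,100)) still above the unpressed paddle (left (322,77), right (508,122)). So the tip sits about 37 mm above the reported TCP. Continuing down, guided by the force reading.

Request:
apply_moves(deltas=[[[0, 0, -10], 0, 1], [[0, 0, -10], 0, 1], [[0, 0, -8], 0, 1], [[0, 0, -8], 0, 1], [[0, 0, 0], 0, 1]])

```text
time: 3.38
position: [0.4495, 0.2465, 0.0734]
ee_rot: [0.163, 0.987, -0.0, -0.0]
force: [-0.3, -0.6, 1.5]
finger_gap: -0.001
gripper_force: 0.0
```

```bash
python3 look.py pics/l2.png
```

```text
3.375 [0.44949604 0.2465153  0.07344738] [-0.27115559 -0.56279549  1.51247118]
scene paddle [0.456 0.255 0.11 ] 0.10484457742852371 0.11491540917853404
side paddle [0.442 0.239 0.114] 0.10386934625939992 0.23819557711631567
```

View pics/l2.png

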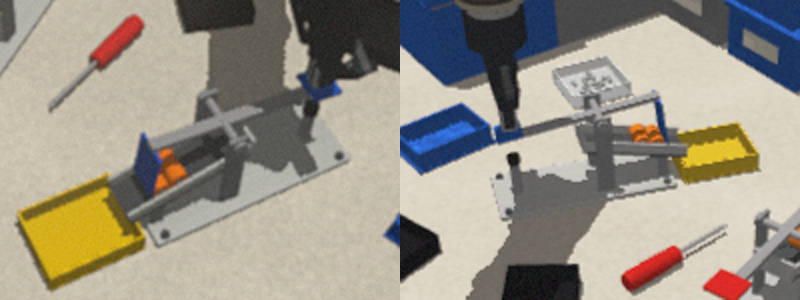

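The fingertip is on the paddle (left (320,85), right (508,132)), which is about 14 mm down, and the gate has begun to lift. Pressing on by about 23 mm, then holding.

Request:
apply_moves(deltas=[[[0, 0, -8], 0, 1], [[0, 0, -8], 0, 1], [[0, 0, -7], 0, 1], [[0, 0, 0], 0, 1], [[0, 0, 0], 0, 1], [[0, 0, 0], 0, 1], [[0, 0, 0], 0, 1], [[0, 0, 0], 0, 1]])

```text
time: 4.47
position: [0.4494, 0.2467, 0.0511]
ee_rot: [0.163, 0.987, -0.0, -0.0]
force: [-1.2, 0.9, 3.0]
finger_gap: -0.001
gripper_force: 1.5
```

Request:
apply_moves(deltas=[[[0, 0, 0], 0, 1], [[0, 0, 0], 0, 1], [[0, 0, 0], 0, 1], [[0, 0, 0], 0, 1], [[0, 0, 0], 0, 1], [[0, 0, 0], 0, 1], [[0, 0, 0], 0, 1], [[0, 0, 0], 0, 1]])

```text
time: 5.48
position: [0.4495, 0.2467, 0.0511]
ee_rot: [0.163, 0.987, -0.0, -0.0]
force: [-2.7, 0.8, 1.9]
finger_gap: -0.003
gripper_force: 1.6
```

```bash
python3 look.py pics/l3.png
```

```text
5.475 [0.44951675 0.24674058 0.05106301] [-2.74483326  0.76619958  1.89548235]
scene paddle [0.461 0.252 0.089] 0.08028900309382148 0.09518513735899992
side paddle [0.446 0.236 0.087] 0.07869042237223467 0.21638566870141263
```

View pics/l3.png

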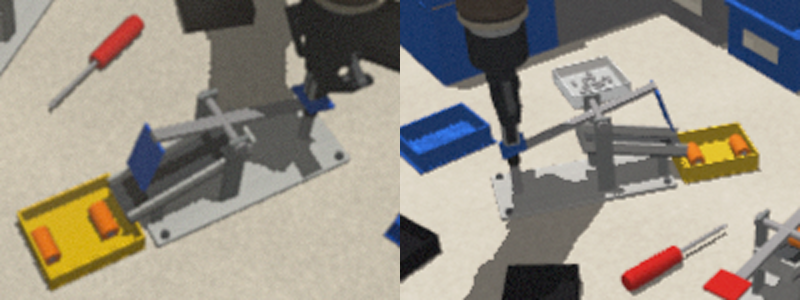

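Gate is up and both rollers appear in the tray (left (47,245) and (103,220)). I'll check that the near one lies on the floor before releasing.

Run:
```python
from h import *
for n in("scene","side"):
    c=r.camera(n); h=cv2.cvtColor(c["pixels"],cv2.COLOR_BGR2HSV)
    k,l,s,_=cv2.connectedComponentsWithStats(cv2.inRange(h,(5,150,80),(18,255,255)))
    for i in range(1,k):
        if s[i,4]<25: continue
        P,u,v=world(c,l==i)
        if len(P) and P[:,0].mean()<.9 and P[:,1].mean()>0: print(n,s[i],P.mean(0).round(3),P.min(0).round(3),P.max(0).round(3))
```

```text
scene [319 345  16  20 185] [0.696 0.161 0.02 ] [ 0.672  0.141 -0.   ] [0.71  0.18  0.032]
scene [291 358  14  19 155] [0.76  0.139 0.022] [0.746 0.117 0.004] [0.772 0.156 0.029]
side [354 197  11  11  78] [0.756 0.133 0.018] [ 0.741  0.112 -0.001] [0.78  0.17  0.024]
side [333 201   9  11  66] [0.691 0.154 0.019] [0.664 0.134 0.003] [0.72  0.195 0.05 ]
```

Both are on the floor (tops at about 25 mm) and inside the walls. Releasing straight up, then drawing back.

Request:
apply_moves(deltas=[[[0, 0, 8], 0, 1], [[0, 0, 10], 0, 1], [[0, 0, 12], 0, 1], [[0, 0, 15], 0, 1], [[0, 0, 25], 0, 1], [[0, 0, 30], 0, 1], [[0, 0, 30], 0, 1], [[0, 0, 20], 0, 1]])

```text
time: 6.68
position: [0.4505, 0.2468, 0.2036]
ee_rot: [0.163, 0.987, 0.001, 0.001]
force: [-0.5, 0.1, -0.2]
finger_gap: -0.003
gripper_force: 0.0
```

Request:
apply_moves(deltas=[[[-20, 30, 0], 0, 1], [[-30, 45, 0], 0, 1], [[-30, 40, 0], 0, 1], [[0, 0, 0], 0, 1], [[0, 0, 0], 0, 1], [[0, 0, 0], 0, 1]])

```text
time: 7.42
position: [0.3708, 0.3606, 0.2015]
ee_rot: [0.164, 0.986, 0.0, 0.0]
force: [0.5, -1.1, 0.2]
finger_gap: -0.003
gripper_force: 0.0
```

```bash
python3 look.py pics/l4.png
```

```text
7.425 [0.37083255 0.36058138 0.20147699] [ 0.47863189 -1.11939142  0.23426039]
scene paddle [0.451 0.248 0.125] 0.11953878203152501 0.12847269586003485
side paddle [0.447 0.243 0.123] 0.1188074826737745 0.12640980614726438
```

View pics/l4.png

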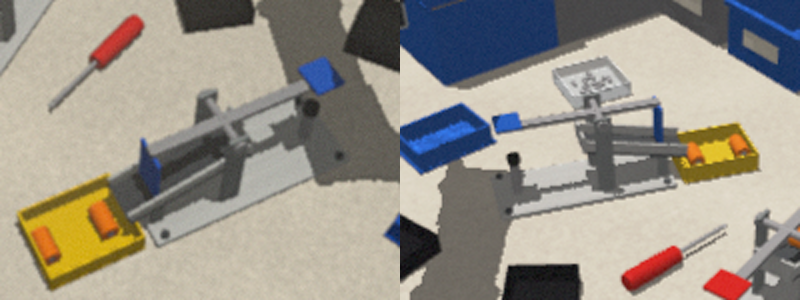

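The paddle is back up at 125 mm (left (322,75)), the gate is shut (150,165), and both rollers lie in the tray (47,245) and (103,220). Handing in.

```bash
python3 -c "
from cell import r
print(r.job_done())"
```

```text
the job is handed in; nothing more can be done
None
```

I pressed the blue paddle until both rollers lay in its tray, let it up so the gate shut, drew the arm back, and handed in the job at about 7.4 s; no verdict came back.

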